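# Index the lens under the bonding press and hold it pressed

### The arm

A 6-joint arm with a two-finger parallel gripper is mounted at the origin on a cart in front of the work surface, level with it; the furniture and walls round the work are solid. World frame = base frame: x ahead of the robot, y to its left, z up, the work surface at z = 0. Lengths are in m, angles in degrees, forces in N, time in s.
With the tool pointing down it reaches from about 0.375 to 0.925 m from the base axis. Payload 5.7 kg.
Tool frame: the origin (TCP) lies on the centre line of the jaws, within the pads' length; the fingertips stand ctrl.nose_length ahead of it and the grasp point (between the pads) lies 8 mm behind it (ctrl.nose_length is the distance from the TCP to the fingertips, in m); z points along the fingers, y is the line along which they close (so a half turn about z gives the same grasp; the last joint's range is limited). The gripper opens to 88 mm and grips with 3 to 60 N. Pads are 20 mm wide; open, the fingers measure 115 mm over their backs; the gripper's body (75 mm by 178 mm) begins 61 mm behind the grasp point.
Start: joints at [69.036, 20.558, 86.54, -0, 72.909, -6.595], TCP at [0.149, 0.581, 0.234] pointing down, gripper open.
Joint ranges: [-170.27, 170.27], [-57.76, 135], [12.27, 136.19], [-55.21, 235.2], [11.17, 155.16], [-170.74, 170.74]. Speed limits (degrees/s): [136.94, 136.94, 180, 180, 180, 180].

### API

Orientations are given as [roll, pitch, yaw] about the fixed x, y, z axes, in that order (R = Rz(yaw) Ry(pitch) Rx(roll)).
In Python, from cell import ctrl gives the robot as it stands.
- The arm moves only by the tool arm_command, never from a script. Its argument "commands" is a list of rows, each a list of 3 entries, a list of its own where there are three numbers: the turn, a rotation vector about the tool's x, y, z in units of 6 degrees (1.0 is 6 degrees), then the shift along the tool's x, y, z in units of 50 mm (1.0 is 50 mm), then the closure, from 0 (fully open) to 1 (shut). A call has exactly 8 rows; each row shifts and turns the commanded pose from where the row before left it, along the tool's axes as they then stand; what a row does not reach is not made up. A row lasts 1/10 s, in which the tool goes at most 50 mm and 8.59 degrees, less where a joint would pass 70% of its speed; a pose out of reach is approached as far as the arm can. A call is refused whole if a number of a shift passes 1 or a number of a turn 1, either way. A call with a gripper value outside its range is refused whole. The fingers move at their own pace and stop on an object; "force" is the grip in N (left out, the last holds). Time passes only in rows, so rows that do not move let the fingers close, or fill a call up. It gives the time, the measured TCP pose, the force, the opening and the grip force at its end, in the units of the state.
- ctrl.state(): the state, without advancing time (a new reading comes with each control period).
- ctrl.camera(name): name is "scene" or "top" or "wrist"; returns the picture (420x560x3 uint8, red, green, blue); there is no depth.
- ctrl.get_calibration(name): a dict with "camera_matrix" (3x3 intrinsics, pixels), "k1" (the pictures are not rectified: a ray, as slopes to the right and down, at radius r is drawn at 1 + k1 r^2 times it, then the intrinsics apply), "view" (4x4, takes a point from world to camera coordinates). Camera axes: x right, y up, looking along -z (the intrinsics and any distortion apply to the point x, -y, -z); pixel columns grow to the right and rows downward; lengths in m; the calibration is good to about 2 mm. A picture is of the moment at which its call begins: read the wrist's pose just before it. get_calibration takes no time and is no camera call; for the wrist camera it gives the pose at the moment of the call.
- ctrl.job_done(): hands the job in; it is judged then, once.
Trained networks look in the newest picture that a camera, given by its name, has taken for a name from the list of things; names that differ only in an ending like _2 or _b are one class to them, and where a whole thing is asked for, a point or a joint stands for the part that bears it (a point fixed in the world has none). Each returns a list of dicts, best first, with "conf" (0 to 1); they miss things now and then, are a little off and sometimes report something else, mostly with a low value. They report only what shows in the picture. A call takes as long as a camera call.
- ctrl.recognise(name, camera): "pixel" ([row, column] in pixels, amid what is visible of it).
- ctrl.masks_of(name, camera): "pixels" (420x560 bool, what is visible of it) and "pixel" ([row, column] in pixels, amid what is visible of it).
- ctrl.pinpoint(name, camera): "pixel" ([row, column] in pixels: a listed point, or the origin of a listed thing).
The state is a dict: "time_s": time; "q": joint angles; "joint_vel": joint speeds; "joint_torque": joint torques, N m; "position": TCP position; "tcp_rot": TCP orientation; "ft_force": force on the tool from outside, world axes, zero at the start; "wrist_torque": the same for the moment, N m; "width": finger opening in m; "grasp_force": force on a finger pad.
Only numpy, scipy, OpenCV 4.12 (cv2) and the standard library are available. Lean on these libraries where they do the work, as an engineer would, in place of code of your own. Each camera call takes 0.05 s, during which the arm holds its last target. There are 200 camera calls.

### The job

Turn the small turntable by its upright handle post until the lens ring in its nest sits under the foot of the press and the turntable is caught in its detent, and let go of the post. Then push the press knob straight down 15 mm, so that the sprung foot presses on the lens and the underside of the knob is level with the top of the little gauge pin beside it, and keep it there: the program finishes while the robot is still holding the knob down. Never push the knob all the way to its end stop (22 mm), and leave the things lying around alone.

Things in the scene. Friction and masses are not known exactly. Their poses are not given: they have to be found in the camera images.
- station: Fixed aluminium bonding station, base plate 215 x 156 x 12 mm, with turntable and press. Origin on the bench (z = 0), on the turntable's vertical axis; z up, x points from it to the press column, away from the robot, give or take its yaw. Vertical press axis at x = 50 mm. Column at x = 91 to 125 mm, 96 mm high; head (48 mm wide) over x = 26 to 125 mm, z = 66 to 88 mm. 34 mm high detent block at y = -92 mm.
- turntable (a joint): Turntable angle, rad, counter-clockwise from above. 0 = lens under the press foot, in a detent; starts at 0.7 to 1.9: turn it clockwise. A like detent (empty nest under the foot) at pi/2 may have to be passed. The spring ball catches within about 0.05 rad; crossing a detent takes about 5 N at the post, elsewhere under 1 N, and it stays where left. Stops at -0.35 and 2.2. Disc 160 mm wide, top at z = 30 mm.
- handle_top (a point): Centre of the top of the upright round steel handle post on the turntable: 16 mm in diameter, it stands 70 mm above the disc (top 100 mm above the bench; the lowest 7 mm is a wider collar, 24 mm), 68 mm from the turntable axis, 135 degrees counter-clockwise of the lens. It is fixed to the disc and moves round with it.
- lens_top (a point): Centre of the top face of the black lens ring (33 mm diameter, 10 mm high, fixed on the turntable in one of its four places; the other three are empty ring-shaped nests), 40 mm above the bench, 50 mm from the turntable axis.
- knob_top (a point): Centre of the flat top of the black round press knob (38 mm diameter, 13 mm high, flat top 28 mm across), 127 mm above the bench when up; pressing moves it straight down.
- press_plunger (a joint): Travel of the press knob in m: 0 = up, grows as it is pressed down, end stop at 0.022. To be held at 0.015. The return spring takes about 3 N to start and 0.2 N per mm; with the lens below, the foot meets it after 8 mm and adds about 1 N and then 0.6 N per mm: about 11 N at 15 mm. It springs up when let go.
- foot_face (a point): Centre of the underside of the press foot, a rubber-faced disc 22 mm in diameter on the press axis, 48 mm above the bench when the knob is up.
- gauge_top (a point): Centre of the top of the gauge pin, a fixed steel pin 6 mm thick and 11 mm high standing on the press head 23 mm behind the press axis; its top is 99 mm above the bench, level with the knob's underside when the knob is 15 mm down (knob underside 114 mm above the bench when up).
- objective_case: Bystander: round objective case standing upright, 34 mm in diameter, 68 mm high; origin at the centre of its underside. Leave alone.
- syringe: Bystander: plastic syringe lying down, 82 x 15 x 18 mm; origin at the centre of its underside. Leave alone.
- petri_dish: Bystander: small closed Petri dish, 47 mm in diameter, 16 mm high; origin at the centre of its underside. Leave alone.

How it is judged (in metres and radians):
On the way, in this order (a step that is already met when the one before it is completed fails the run):
1. the turntable is in the detent with the lens under the foot, handle post let go, knob still up (horizontal distance between lens_top and foot_face below 0.0035 m and value of joint turntable between -0.07 and 0.07 rad and value of joint press_plunger below 0.003 m and contact force between the fingers and turntable below 0.3 N and velocity of joint turntable between -0.1 and 0.1 rad/s), for 0.2 s.
2. the robot holds the knob at about 15 mm with the foot pressing on the lens (horizontal distance between lens_top and foot_face below 0.0035 m and value of joint turntable between -0.07 and 0.07 rad and value of joint press_plunger between 0.011 and 0.019 m and contact force between press_foot and turntable above 1.5 N and contact force between any of the fingers, the arm and press_plunger above 3 N), for 0.5 s.
At the end, for the whole second after the job is handed in: The lens is within 3.5 mm of the press axis with the turntable in its detent (within 0.07 rad of 0), and the robot itself holds the knob steady at 15 mm travel, give or take 4 mm, with more than 3 N, the foot pressing on the lens with more than 1.5 N (all of step 2 and velocity of joint press_plunger between -0.01 and 0.01 m/s); the arm keeps its last pose, push and grip.
It fails at once if the knob is pushed to its end stop (more than 21 mm) (value of joint press_plunger above 0.021 m).
It fails at once if the objective case is shifted by more than 20 mm (distance of objective_case from where it was at the start of the episode above 0.02 m).
It fails at once if the syringe is shifted by more than 20 mm (distance of syringe from where it was at the start of the episode above 0.02 m).
It fails at once if the petri dish is shifted by more than 20 mm (distance of petri_dish from where it was at the start of the episode above 0.02 m).
It also fails if it takes over 45 s, if anything falls off the work surface, if the arm or the gripper's body presses on something with over 40 N, if the wrist force passes 120 N, or if a joint passes its speed limit or range.

## Working session

There is one attempt and no reset: what is moved stays moved. The work goes in short steps, Python scripts to look and compute and a tool call to move; the robot and the scene stay as the last step left them, time stands still between calls to the robot, and variables do not carry over. Pictures are saved under pics/ and viewed, at most 10 in all, crops included, and the job is handed in when it is done.

Besides the shell and the picture viewer there is one more tool, called after "Emit:" as name([rows], argument=value, ...), one row to a line, values as JSON. arm_command: Moves the arm, as the interface text tells. Its arguments: {"type":"object","properties":{"commands":{"type":"array"},"force":{"type":"number"}},"required":["commands"]}

```bash
mkdir -p pics
cat > h.py <<'E'
import numpy as np, cv2
from cell import ctrl
def ray(cam,px,cal=None):
    c=cal or ctrl.get_calibration(cam); K=np.array(c["camera_matrix"]);V=np.array(c["view"])
    d=np.array([(px[1]-K[0,2])/K[0,0],(px[0]-K[1,2])/K[1,1]]); s=d.copy()
    for _ in range(20): s=d/(1+c["k1"]*(s@s))
    R=V[:3,:3]; o=-R.T@V[:3,3]
    return o,R.T@np.array([s[0],-s[1],-1])
def at_z(cam,px,z):
    o,d=ray(cam,px); return o+d*(z-o[2])/d[2]
Z=dict(handle_top=.1,lens_top=.04,knob_top=.127,gauge_top=.099,foot_face=.048,station=0,objective_case=0,syringe=0,petri_dish=0)
E
python3 - <<'E'
from h import *
print(ctrl.nose_length)
print(ctrl.state())
for cam in ["scene","top"]:
    im=ctrl.camera(cam); cv2.imwrite(f"pics/{cam}0.png",im[:,:,::-1])
    for n in Z:
        for r in ctrl.pinpoint(n,cam)[:2]: print(cam,n,np.round(r["pixel"],1),round(r["conf"],2),at_z(cam,r["pixel"],Z[n]).round(4))
E
```

```text
0.011
{'time_s': 0.0, 'q': array([ 6.90335543e+01,  2.06002608e+01,  8.65989889e+01,  3.34374631e-04,
        7.29080793e+01, -6.59470577e+00]), 'joint_vel': array([ 0.02532933, -0.03475713, -0.04391107, -0.0115425 ,  0.02707411,
       -0.0013554 ]), 'joint_torque': array([ 3.20044637e-03, -5.15363109e+01, -2.70739764e+01,  6.79014483e-02,
        3.44556954e-02, -9.60270609e-05]), 'position': array([0.14868969, 0.58058903, 0.2327854 ]), 'tcp_rot': array([-1.79893418e+02, -1.26435524e-02,  1.65628150e+02]), 'ft_force': array([ 0.34138782,  0.74084163, -0.50892161]), 'wrist_torque': array([ 0.0007633 , -0.01298725, -0.00179293]), 'grasp_force': 0.0, 'width': 0.08767344833327184}
scene handle_top [249.1 278.6] 0.95 [0.421  0.2103 0.1   ]
scene lens_top [248.8 278.3] 0.91 [0.4714 0.311  0.04  ]
scene knob_top [206.9 300.8] 0.62 [0.5101 0.2968 0.127 ]
scene gauge_top [217.1 306.5] 0.68 [0.5288 0.3056 0.099 ]
scene foot_face [248.5 305.7] 0.45 [0.5127 0.2765 0.048 ]
scene station [279.1 287.9] 0.78 [0.4678 0.2618 0.    ]
scene objective_case [220.7 239.2] 0.63 [0.4825 0.5479 0.    ]
scene syringe [230.3 204.2] 0.65 [0.3887 0.5316 0.    ]
scene petri_dish [294.5 399.7] 0.63 [0.6254 0.1292 0.    ]
top handle_top [259.7 369.2] 0.8 [0.4108 0.2058 0.1   ]
top lens_top [228.7 310.2] 0.55 [0.4711 0.3075 0.04  ]
top knob_top [200. 326.] 0.55 [0.5154 0.2828 0.127 ]
top gauge_top [190.  313.5] 0.67 [0.5376 0.3031 0.099 ]
top station [230.3 334. ] 0.7 [0.4703 0.2582 0.    ]
top objective_case [224.7 185.8] 0.84 [0.4839 0.5572 0.    ]
top syringe [273.  197.6] 0.54 [0.387  0.5319 0.    ]
top petri_dish [149.3 394.1] 0.56 [0.6344 0.1334 0.    ]
```

```bash
python3 -c "
import cv2,numpy as np
a=cv2.imread('pics/scene0.png');b=cv2.imread('pics/top0.png')
cv2.imwrite('pics/both.png',cv2.resize(np.hstack([a,b]),(800,300)))"
```

```text
(no output)
```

View pics/top0.png

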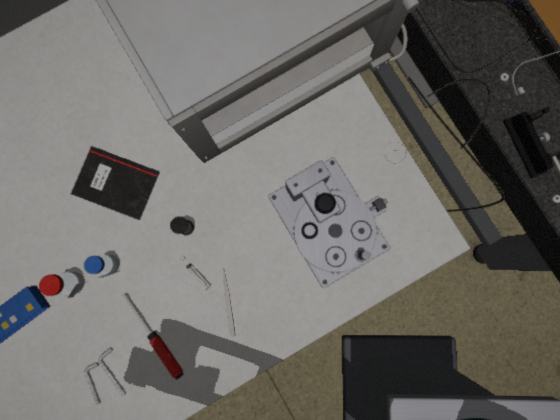

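View pics/scene0.png

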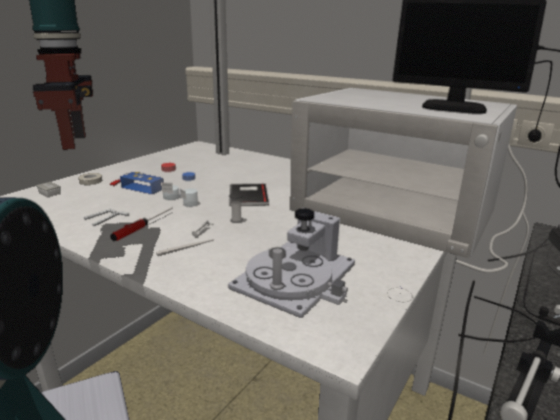

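The top view shows the press knob near (203,325), the post near (255,363) and the lens ring at (230,309). The turntable is at about 1.0 rad, so the pi/2 detent isn't in the way. I'll move over the station for a wrist view.

Emit:
arm_command([
  [[0,0,0],[-0.6,-0.47,0],0],
  [[0,0,0],[-0.6,-0.47,0],0],
  [[0,0,0],[-0.6,-0.47,0],0],
  [[0,0,0],[-0.6,-0.47,0],0],
  [[0,0,0],[-0.6,-0.47,0],0],
  [[0,0,0],[-0.6,-0.47,0],0],
  [[0,0,0],[-0.6,-0.47,0],0],
  [[0,0,0],[-0.6,-0.47,0],0],
])

```text
time_s: 1.8
position: [0.3355, 0.3383, 0.2339]
tcp_rot: [180.0, 0.0, 165.6]
ft_force: [1.3, -0.1, 1.2]
width: 0.0879
grasp_force: 0.0
```

Emit:
arm_command([
  [[0,0,0],[-0.6,-0.47,0],0],
  [[0,0,0],[-0.6,-0.47,-0.5],0],
  [[0,0,0],[-0.6,-0.47,-0.5],0],
  [[0,0,0],[0,0,0],0],
  [[0,0,0],[0,0,0],0],
  [[0,0,0],[0,0,0],0],
  [[0,0,0],[0,0,0],0],
  [[0,0,0],[0,0,0],0],
])

```text
time_s: 2.6
position: [0.4033, 0.2495, 0.2829]
tcp_rot: [-179.9, -0.1, 165.7]
ft_force: [0.7, 0.3, 0.8]
width: 0.0877
grasp_force: 0.0
```

```bash
cat > look.py <<'E'
from h import *
import sys
s=ctrl.state(); print(s["time_s"],s["position"].round(4),s["tcp_rot"].round(2),s["ft_force"].round(2))
c=ctrl.get_calibration("wrist"); im=ctrl.camera("wrist"); cv2.imwrite(f"pics/{sys.argv[1]}.png",im[:,:,::-1])
for n in list(Z)[:6]:
    for r in ctrl.pinpoint(n,"wrist")[:2]:
        o,d=ray("wrist",r["pixel"],c); print(n,np.round(r["pixel"],1),round(r["conf"],2),(o+d*(Z[n]-o[2])/d[2]).round(4))
E
python3 look.py w1
```

```text
2.6 [0.4033 0.2495 0.2829] [-1.7994e+02 -8.0000e-02  1.6573e+02] [0.66 0.32 0.76]
handle_top [213.8 246.4] 0.9 [0.4216 0.2097 0.1   ]
lens_top [218.5 333.5] 0.89 [0.4705 0.3056 0.04  ]
knob_top [281.1 331.7] 0.84 [0.5078 0.2812 0.127 ]
gauge_top [286.1 342. ] 0.58 [0.5327 0.2927 0.099 ]
station [215.3 292.9] 0.6 [0.4655 0.2553 0.    ]
```

View pics/w1.png

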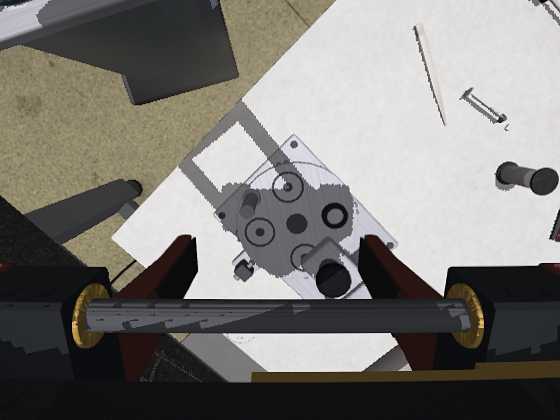

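The wrist view shows the post top at (213,246), the lens ring at (216,334) and the knob at (278,332), which agrees with the networks. Next I'll fit the station pose from all of them.

Run:
```python
from h import *
from scipy.optimize import least_squares
P=[('h',.4216,.2097,1),('l',.4705,.3056,1),('k',.5078,.2812,1),('g',.5327,.2927,.7),('s',.4655,.2553,.5),
('h',.421,.2103,.4),('l',.4714,.311,.4),('k',.5101,.2968,.3),('s',.4678,.2618,.3),('h',.4108,.2058,.4),('l',.4711,.3075,.4),('k',.5154,.2828,.4),('g',.5376,.3031,.4),('s',.4703,.2582,.3)]
def m(n,p):
    x,y,w,t=p; r,a={'h':(.068,w+t+2.35619),'l':(.05,w+t),'k':(.05,w),'g':(.073,w),'s':(0,0)}[n]
    return np.array([x+r*np.cos(a),y+r*np.sin(a)])
f=lambda p:np.concatenate([w*(m(n,p)-[a,b])*1000 for n,a,b,w in P])
s=least_squares(f,[.468,.258,.5,1],loss='soft_l1'); p=s.x
print(p,np.degrees(p[2:]))
for n,a,b,w in P: print(n,((m(n,p)-[a,b])*1000).round(1))
for n in 'hlkg': print(n,m(n,p).round(4))
print('end handle',m('h',[*p[:3],0]).round(4), 'radial start/end deg',np.degrees(p[2]+p[3])+135,np.degrees(p[2])+135)
```

```text
[0.46941741 0.25650851 0.53149336 1.01946252] [30.4523265  58.41090004]
h [-1.2 -0.3]
l [-0.1  0.9]
k [4.7 0.6]
g [-0.4  0.8]
s [3.9 1.2]
h [-0.6 -0.9]
l [-1.  -4.5]
k [  2.4 -15. ]
s [ 1.6 -5.3]
h [9.6 3.6]
l [-0.7 -1. ]
k [-2.9 -1. ]
g [-5.3 -9.6]
s [-0.9 -1.7]
h [0.4204 0.2094]
l [0.4704 0.3065]
k [0.5125 0.2818]
g [0.5323 0.2935]
end handle [0.4036 0.2736] radial start/end deg 223.86322654078046 165.45232649921635
```

Emit:
arm_command([
  [[0,0,0],[-0.26,-0.35,0.5],0],
  [[0,0,0],[-0.27,-0.34,0.5],0],
  [[0,0,-0.97],[0,0,0],0],
  [[0,0,-0.97],[0,0,0],0],
  [[0,0,-0.97],[0,0,0],0],
  [[0,0,-0.97],[0,0,0],0],
  [[0,0,-0.97],[0,0,0],0],
  [[0,0,-0.97],[0,0,0],0],
])

```text
time_s: 3.75
position: [0.4216, 0.2089, 0.2337]
tcp_rot: [-180.0, 0.0, -159.2]
ft_force: [0.8, -0.1, -0.3]
width: 0.0876
grasp_force: 0.0
```

Emit:
arm_command([
  [[0,0,-0.97],[0,0,0.4],0],
  [[0,0,-0.97],[0,0,0.4],0],
  [[0,0,-0.97],[0,0,0.4],0],
  [[0,0,-0.97],[0,0,0.4],0],
  [[0,0,0],[0,0,0],0],
  [[0,0,0],[0,0,0],0],
  [[0,0,0],[0,0,0],0],
  [[0,0,0],[0,0,0],0],
])

```text
time_s: 4.55
position: [0.4224, 0.2092, 0.1547]
tcp_rot: [-179.9, 0.1, -136.2]
ft_force: [0.7, 0.6, -0.5]
width: 0.0879
grasp_force: 0.0
```

```bash
python3 look.py w2
```

```text
4.55 [0.4224 0.2092 0.1547] [-1.7994e+02  1.0000e-01 -1.3624e+02] [ 0.66  0.56 -0.53]
handle_top [228.7 283.8] 0.59 [0.4202 0.2121 0.1   ]
lens_top [311.  320.4] 0.58 [0.4693 0.3087 0.04  ]
station [256.7 279.6] 0.62 [0.4685 0.2553 0.    ]
```

View pics/w2.png

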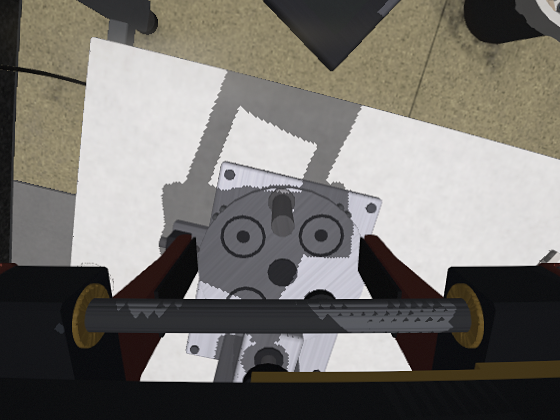

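The post (about (210,282)) is centred between the fingers, so I'll descend and grip it gently.

Emit:
arm_command([
  [[0,0,0],[0,0,0.35],0],
  [[0,0,0],[0,0,0.35],0],
  [[0,0,0],[0,0,0.35],0],
  [[0,0,0],[0,0,0.35],0],
  [[0,0,0],[0,0,0],0.5],
  [[0,0,0],[0,0,0],0.7],
  [[0,0,0],[0,0,0],1],
  [[0,0,0],[0,0,0],1],
], force=10)

```text
time_s: 5.7
position: [0.4222, 0.2091, 0.0845]
tcp_rot: [-180.0, 0.1, -136.2]
ft_force: [-0.4, -0.4, -0.0]
width: 0.0594
grasp_force: 0.0
```

Emit:
arm_command([
  [[0,0,0],[0,0,0],1],
  [[0,0,0],[0,0,0],1],
  [[0,0,0],[0,0,0],1],
  [[0,0,0],[0,0,0],1],
  [[0,0,0],[0,0,0],1],
  [[0,0,0],[0,0,0],1],
  [[0,0,0],[0,0,0],1],
  [[0,0,0],[0,0,0],1],
], force=10)

```text
time_s: 6.5
position: [0.4213, 0.2088, 0.0836]
tcp_rot: [180.0, -0.0, -136.2]
ft_force: [-1.8, 0.3, 1.2]
width: 0.0148
grasp_force: 10.0
```

Emit:
arm_command([
  [[0,0,0.833],[-0.0052,0.1185,0],1],
  [[0,0,0.833],[-0.0052,0.1185,0],1],
  [[0,0,0.833],[-0.0052,0.1185,0],1],
  [[0,0,0.833],[-0.0052,0.1185,0],1],
  [[0,0,0.833],[-0.0052,0.1185,0],1],
  [[0,0,0.833],[-0.0052,0.1185,0],1],
  [[0,0,0.833],[-0.0052,0.1185,0],1],
  [[0,0,0.833],[-0.0052,0.1185,0],1],
])

```text
time_s: 7.3
position: [0.4003, 0.2507, 0.0836]
tcp_rot: [-179.9, -0.2, -176.4]
ft_force: [-5.1, -1.4, 7.8]
width: 0.015
grasp_force: 10.0
```

```bash
python3 - <<'E'
from h import *
s=ctrl.state(); print(s["position"],s["tcp_rot"],s["ft_force"],s["width"])
d=s["position"][:2]-[.4694,.2565]; print(np.hypot(*d),np.degrees(np.arctan2(d[1],d[0]))%360)
E
python3 look.py w3
```

```text
[0.40028103 0.2506753  0.0835633 ] [-179.90909226   -0.24798967 -176.35847551] [-5.10666184 -1.4370976   7.82220065] 0.014975489847320486
0.06936396385132548 184.81697242200954
7.3 [0.4003 0.2507 0.0836] [-179.91   -0.25 -176.36] [-5.11 -1.44  7.82]
handle_top [275.8 277.3] 0.66 [0.3995 0.2501 0.1   ]
station [296.7 281.2] 0.67 [0.4686 0.2574 0.    ]
```

Emit:
arm_command([
  [[0,0,0.583],[-0.0025,0.083,0],1],
  [[0,0,0.583],[-0.0025,0.083,0],1],
  [[0,0,0.583],[-0.0025,0.083,0],1],
  [[0,0,0.583],[-0.0025,0.083,0],1],
  [[0,0,0],[0,0,0],1],
  [[0,0,0],[0,0,0],1],
  [[0,0,0],[0,0,0],1],
  [[0,0,0],[0,0,0],1],
])

```text
time_s: 8.45
position: [0.4006, 0.2674, 0.0835]
tcp_rot: [-179.9, -0.3, 169.8]
ft_force: [-8.6, 1.6, 8.8]
width: 0.0151
grasp_force: 10.0
```

Emit:
arm_command([
  [[0,0,0.167],[0,0.024,0],1],
  [[0,0,0.167],[0,0.024,0],1],
  [[0,0,0],[0,0,0],1],
  [[0,0,0],[0,0,0],1],
  [[0,0,0],[0,0,0],1],
  [[0,0,0],[0,0,0],1],
  [[0,0,0],[0,0,0],1],
  [[0,0,0],[0,0,0],1],
])

```text
time_s: 9.25
position: [0.4007, 0.2683, 0.0834]
tcp_rot: [-179.7, -0.3, 167.9]
ft_force: [-6.5, -4.8, 10.3]
width: 0.0149
grasp_force: 10.0
```

Emit:
arm_command([
  [[0,0,0.167],[0,0.024,0],1],
  [[0,0,0],[0,0,0],1],
  [[0,0,0],[0,0,0],1],
  [[0,0,0],[0,0,0],1],
  [[0,0,0],[0,0,0],1],
  [[0,0,0],[0,0,0],1],
  [[0,0,0],[0,0,0],1],
  [[0,0,0],[0,0,0],1],
])

```text
time_s: 10.05
position: [0.4011, 0.2697, 0.0834]
tcp_rot: [-179.7, -0.3, 166.9]
ft_force: [-7.1, -3.9, 9.2]
width: 0.0148
grasp_force: 10.0
```

The tangential force has reversed, which suggests it is in the detent. I'll release, back up and look.

Emit:
arm_command([
  [[0,0,0],[0,-0.02,0],0.7],
  [[0,0,0],[0,0,0],0.5],
  [[0,0,0],[0,0,0],0.3],
  [[0,0,0],[0,0,0],0.3],
  [[0,0,0],[0,0,0],0.3],
  [[0,0,0],[0,0,-0.5],0.3],
  [[0,0,0],[0,0,-0.7],0.3],
  [[0,0,0],[0,0,-0.7],0.3],
])

```text
time_s: 10.85
position: [0.4037, 0.2703, 0.1793]
tcp_rot: [-179.9, -0.1, 166.8]
ft_force: [1.0, 0.4, 0.1]
width: 0.0616
grasp_force: 0.0
```

Emit:
arm_command([
  [[0,0,0],[0,0,-0.6],0.0],
  [[0,0,0],[0,0,-0.6],0.0],
  [[0,0,0],[0,0,-0.6],0.0],
  [[0,0,0],[0,0,0],0.0],
  [[0,0,0],[0,0,0],0.0],
  [[0,0,0],[0,0,0],0.0],
  [[0,0,0],[0,0,0],0.0],
  [[0,0,0],[0,0,0],0.0],
])

```text
time_s: 11.65
position: [0.4035, 0.2702, 0.2675]
tcp_rot: [-179.9, -0.1, 166.8]
ft_force: [0.1, 1.0, 0.1]
width: 0.0874
grasp_force: 0.0
```

```bash
python3 look.py w4
python3 - <<'E'
from h import *
im=ctrl.camera("scene"); cv2.imwrite("pics/s4.png",cv2.resize(im[190:320,210:370,::-1],(800,650),interpolation=cv2.INTER_CUBIC)[:600])
for n in list(Z)[:6]:
    for r in ctrl.pinpoint(n,"scene")[:1]: print(n,np.round(r["pixel"],1),round(r["conf"],2),at_z("scene",r["pixel"],Z[n]).round(4))
E
```

```text
11.65 [0.4035 0.2702 0.2675] [-1.7991e+02 -1.0000e-01  1.6685e+02] [0.06 1.   0.11]
handle_top [189.7 276.6] 0.84 [0.401  0.2693 0.1   ]
lens_top [256.4 310.7] 0.88 [0.507  0.2885 0.04  ]
lens_top [182.7 499.3] 0.73 [0.4659 0.5306 0.04  ]
knob_top [295.4 315.2] 0.58 [0.5106 0.2837 0.127 ]
gauge_top [296.3 324.5] 0.84 [0.5308 0.2934 0.099 ]
station [224.2 276.7] 0.63 [0.4681 0.2532 0.    ]
handle_top [238.9 250.7] 0.72 [0.394  0.2637 0.1   ]
lens_top [249. 300.] 0.68 [0.5093 0.2923 0.04  ]
knob_top [210.5 303.1] 0.84 [0.5056 0.28   0.127 ]
gauge_top [217.  309.7] 0.87 [0.5347 0.3034 0.099 ]
foot_face [245.7 307.6] 0.49 [0.5217 0.2849 0.048 ]
station [280.1 290.5] 0.79 [0.4706 0.2566 0.    ]
```

View pics/w4.png

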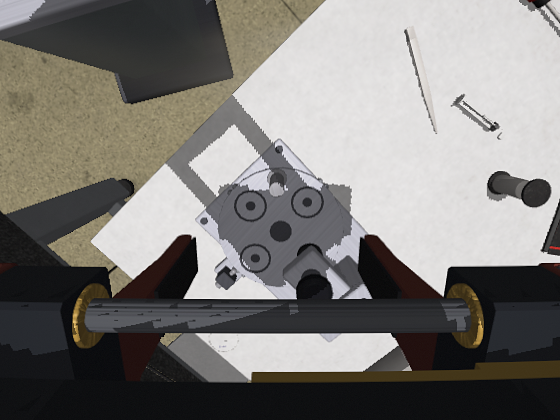

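View pics/s4.png

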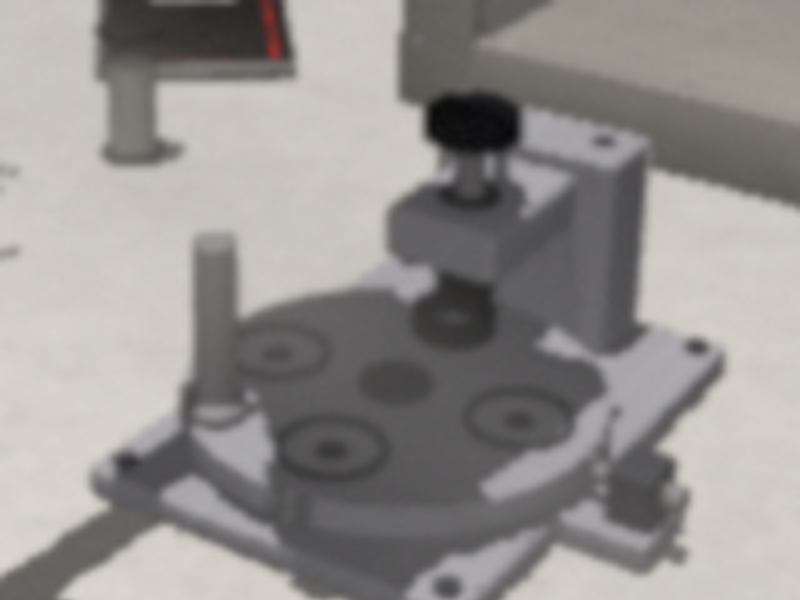

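In the scene crop the lens ring is centred near (452,318) and the foot and stem near (465,285), so it may still be a few mm short. I'll refit with both turntable positions.

Run:
```python
from h import *
from scipy.optimize import least_squares
P=[('h',0,.4216,.2097,1),('l',0,.4705,.3056,1),('k',0,.5078,.2812,1),('g',0,.5327,.2927,1),('h',0,.4202,.2110,1),('l',0,.4693,.3087,.7),
('h',1,.401,.2693,1),('l',1,.507,.2885,1),('k',0,.5106,.2837,1),('g',0,.5308,.2934,1),('h',0,.421,.2088,1),
('l',1,.5093,.2923,.4),('h',1,.394,.2637,.4),('k',0,.5056,.28,.4),('g',0,.5347,.3034,.4),('l',0,.4714,.311,.4)]
def m(n,i,p):
    x,y,w=p[:3];t=p[3+i]; r,a={'h':(.068,w+t+2.35619),'l':(.05,w+t),'k':(.05,w),'g':(.073,w)}[n]
    return np.array([x+r*np.cos(a),y+r*np.sin(a)])
f=lambda p:np.concatenate([w*(m(n,i,p)-[a,b])*1000 for n,i,a,b,w in P])
s=least_squares(f,[.468,.258,.5,1,0],loss='soft_l1'); p=s.x
C=np.linalg.inv(s.jac.T@s.jac)*4
print(p[:2],np.degrees(p[2:]),np.degrees(np.sqrt(np.diag(C)))[2:])
for q in P: print(q[0],q[1],((m(q[0],q[1],p)-[q[2],q[3]])*1000).round(1))
print('knob',m('k',0,p),'end h',m('h',0,[*p[:3],0]),m('h',1,p))
```

```text
[0.46841597 0.25780389] [29.44885813 60.38778107  8.08629018] [1.90811785 2.95846362 2.72267964]
h 0 [-1.4  0.2]
l 0 [-1.9  2.2]
k 0 [4.2 1.2]
g 0 [-0.7  1. ]
h 0 [-0.  -1.1]
l 0 [-0.7 -0.9]
h 1 [-0.  -2.7]
l 1 [ 1.1 -0.2]
k 0 [ 1.4 -1.3]
g 0 [1.2 0.3]
h 0 [-0.8  1.1]
l 1 [-1.2 -4. ]
h 1 [7.  2.9]
k 0 [6.4 2.4]
g 0 [-2.7 -9.7]
l 0 [-2.8 -3.2]
knob [0.51195572 0.28238621] end h [0.40290543 0.27603487] [0.40099233 0.26663861]
```

Both fits put it about 5–8° short, so I'll regrip and go further in small steps.

Emit:
arm_command([
  [[0,0,0],[0,0,0.7],0.2],
  [[0,0,0],[0,0,0.75],0.2],
  [[0,0,0],[0,0,0.75],0.2],
  [[0,0,0],[0,0,0.75],0.3],
  [[0,0,0],[0,0,0.7],0.4],
  [[0,0,0],[0,0,0],0.6],
  [[0,0,0],[0,0,0],1],
  [[0,0,0],[0,0,0],1],
], force=8)

```text
time_s: 13.15
position: [0.4055, 0.2712, 0.0878]
tcp_rot: [179.9, 0.1, 166.9]
ft_force: [0.0, -0.1, -0.0]
width: 0.0338
grasp_force: 0.0
```

Emit:
arm_command([
  [[0,0,0],[0,0,0],1],
  [[0,0,0],[0,0,0],1],
  [[0,0,0],[0,0,0],1],
  [[0,0,0],[0,0,0],1],
  [[0,0,0],[0,0,0],1],
  [[0,0,0],[0,0,0],1],
  [[0,0,0],[0,0,0],1],
  [[0,0,0],[0,0,0],1],
])

```text
time_s: 13.95
position: [0.4048, 0.2707, 0.0874]
tcp_rot: [179.9, 0.1, 166.8]
ft_force: [-0.8, -2.1, 8.0]
width: 0.0151
grasp_force: 8.0
```

Emit:
arm_command([
  [[0,0,0.167],[0,0.024,0],1],
  [[0,0,0.167],[0,0.024,0],1],
  [[0,0,0],[0,0,0],1],
  [[0,0,0],[0,0,0],1],
  [[0,0,0],[0,0,0],1],
  [[0,0,0],[0,0,0],1],
  [[0,0,0],[0,0,0],1],
  [[0,0,0],[0,0,0],1],
])

```text
time_s: 14.75
position: [0.4055, 0.2738, 0.0874]
tcp_rot: [179.9, 0.1, 164.8]
ft_force: [-1.3, 2.1, 6.8]
width: 0.015
grasp_force: 8.0
```

Emit:
arm_command([
  [[0,0,0.167],[0,0.02,0],1],
  [[0,0,0],[0,0,0],1],
  [[0,0,0],[0,0,0],1],
  [[0,0,0],[0,0,0],1],
  [[0,0,0],[0,0,0],1],
  [[0,0,0],[0,0,0],1],
  [[0,0,0],[0,0,0],1],
  [[0,0,0],[0,0,0],1],
])

```text
time_s: 15.55
position: [0.4057, 0.2746, 0.0874]
tcp_rot: [179.9, 0.1, 163.8]
ft_force: [-1.1, 0.6, 7.0]
width: 0.0151
grasp_force: 8.0
```

Emit:
arm_command([
  [[0,0,0.167],[0,0.02,0],1],
  [[0,0,0],[0,0,0],1],
  [[0,0,0],[0,0,0],1],
  [[0,0,0],[0,0,0],1],
  [[0,0,0],[0,0,0],1],
  [[0,0,0],[0,0,0],1],
  [[0,0,0],[0,0,0],1],
  [[0,0,0],[0,0,0],1],
])

```text
time_s: 16.35
position: [0.4058, 0.275, 0.0873]
tcp_rot: [179.9, 0.1, 162.8]
ft_force: [-1.3, -1.8, 8.6]
width: 0.0148
grasp_force: 8.0
```

There's a clear stable well around y = 0.2747. I'll release and retract.

Emit:
arm_command([
  [[0,0,0],[0,-0.02,0],0.8],
  [[0,0,0],[0,0,0],0.6],
  [[0,0,0],[0,0,0],0.4],
  [[0,0,0],[0,0,0],0.3],
  [[0,0,0],[0,0,0],0.3],
  [[0,0,0],[0,0,-0.7],0.3],
  [[0,0,0],[0,0,-0.9],0.3],
  [[0,0,0],[0,0,-0.9],0.3],
])

```text
time_s: 17.15
position: [0.4042, 0.2735, 0.212]
tcp_rot: [-179.9, -0.1, 162.8]
ft_force: [0.8, 0.9, -0.7]
width: 0.0615
grasp_force: 0.0
```

Emit:
arm_command([
  [[0,0,0],[0,0,-0.9],0.0],
  [[0,0,0],[0,0,-0.6],0.0],
  [[0,0,0],[0,0,0],0.0],
  [[0,0,0],[0,0,0],0.0],
  [[0,0,0],[0,0,0],0.0],
  [[0,0,0],[0,0,0],0.0],
  [[0,0,0],[0,0,0],0.0],
  [[0,0,0],[0,0,0],0.0],
])

```text
time_s: 17.95
position: [0.4046, 0.2737, 0.2853]
tcp_rot: [-179.9, -0.1, 162.8]
ft_force: [-0.1, -0.0, 0.0]
width: 0.0874
grasp_force: 0.0
```

```bash
python3 look.py w5
python3 - <<'E'
from h import *
im=ctrl.camera("scene"); cv2.imwrite("pics/s5.png",cv2.resize(im[190:320,210:370,::-1],(800,650),interpolation=cv2.INTER_CUBIC)[:600])
for n in list(Z)[:6]:
    for r in ctrl.pinpoint(n,"scene")[:1]: print(n,np.round(r["pixel"],1),round(r["conf"],2),at_z("scene",r["pixel"],Z[n]).round(4))
E
```

```text
17.95 [0.4046 0.2737 0.2853] [-1.7993e+02 -7.0000e-02  1.6284e+02] [-0.07 -0.04  0.05]
handle_top [183.1 282. ] 0.93 [0.4005 0.2793 0.1   ]
handle_top [332.7 232.9] 0.25 [0.5588 0.1688 0.1   ]
lens_top [254.1 311.1] 0.84 [0.5143 0.2856 0.04  ]
knob_top [286.  315.4] 0.86 [0.5123 0.282  0.127 ]
gauge_top [286.1 324.5] 0.97 [0.5313 0.2909 0.099 ]
foot_face [283.6 317.5] 0.66 [0.5542 0.2825 0.048 ]
foot_face [186.4 280.9] 0.57 [0.4137 0.2746 0.048 ]
station [218.8 278.6] 0.78 [0.4666 0.2554 0.    ]
station [284.5 326.5] 0.47 [0.5863 0.2936 0.    ]
handle_top [237.1 253.7] 0.73 [0.4014 0.2678 0.1   ]
lens_top [249.6 302.8] 0.93 [0.513  0.2878 0.04  ]
gauge_top [217.6 308.3] 0.89 [0.5308 0.3021 0.099 ]
foot_face [246.3 307.3] 0.49 [0.52  0.283 0.048]
station [281.1 290.9] 0.62 [0.4696 0.2533 0.    ]
```

View pics/s5.png

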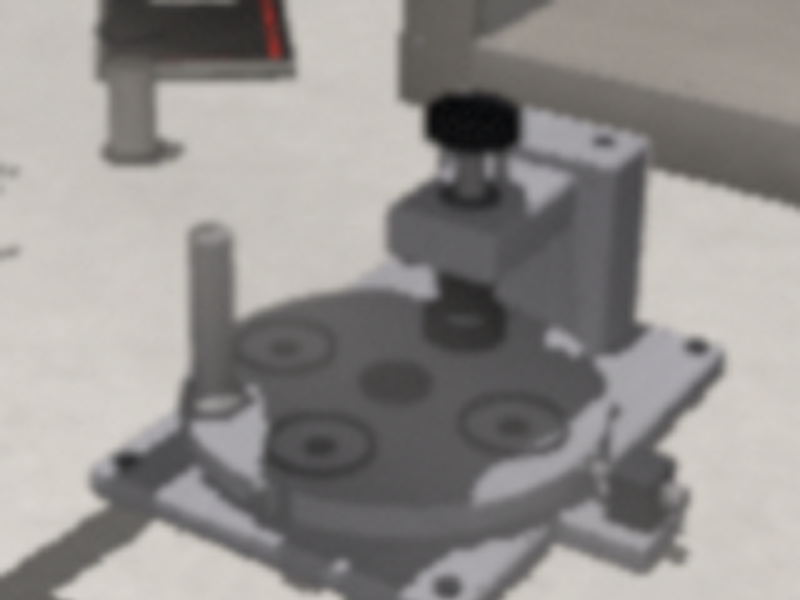

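The lens ring (463,325) now sits under the foot. Next I'll go over the knob with the fingers closing and descend to just above it.

Emit:
arm_command([
  [[0,0,0],[-0.503,0.2,0],1],
  [[0,0,0],[-0.503,0.2,0],1],
  [[0,0,0],[-0.503,0.2,0],1],
  [[0,0,0],[-0.503,0.2,0],1],
  [[0,0,0],[0,0,0.5],1],
  [[0,0,0],[0,0,0.5],1],
  [[0,0,0],[0,0,0.5],1],
  [[0,0,0],[0,0,0],1],
], force=10)

```text
time_s: 19.45
position: [0.5105, 0.2814, 0.2078]
tcp_rot: [-179.7, -0.3, 162.8]
ft_force: [-0.4, 0.4, -0.2]
width: 0.0277
grasp_force: 0.0
```

Emit:
arm_command([
  [[0,0,0],[0,0,0.3],1],
  [[0,0,0],[0,0,0.3],1],
  [[0,0,0],[0,0,0.3],1],
  [[0,0,0],[0,0,0.1],1],
  [[0,0,0],[0,0,0],1],
  [[0,0,0],[0,0,0],1],
  [[0,0,0],[0,0,0],1],
  [[0,0,0],[0,0,0],1],
])

```text
time_s: 20.25
position: [0.5133, 0.2826, 0.162]
tcp_rot: [180.0, 0.1, 162.8]
ft_force: [0.0, 0.1, -0.1]
width: 0.0
grasp_force: 0.0
```

```bash
python3 look.py w6
python3 - <<'E'
from h import *
im=ctrl.camera("scene"); cv2.imwrite("pics/s6.png",cv2.resize(im[190:320,210:370,::-1],(800,650),interpolation=cv2.INTER_CUBIC)[:600])
E
```

```text
20.25 [0.5133 0.2826 0.162 ] [1.7995e+02 6.0000e-02 1.6284e+02] [ 0.04  0.13 -0.15]
handle_top [ 61.6 217. ] 0.81 [0.4022 0.2778 0.1   ]
handle_top [154.9 236.3] 0.6 [0.4598 0.2706 0.1   ]
lens_top [238.5 299.7] 0.5 [0.5511 0.2916 0.04  ]
knob_top [235.2 280.7] 0.73 [0.5123 0.2846 0.127 ]
gauge_top [239.2 301.7] 0.93 [0.5294 0.2952 0.099 ]
station [155.3 238.8] 0.71 [0.4671 0.2577 0.    ]
```

View pics/s6.png

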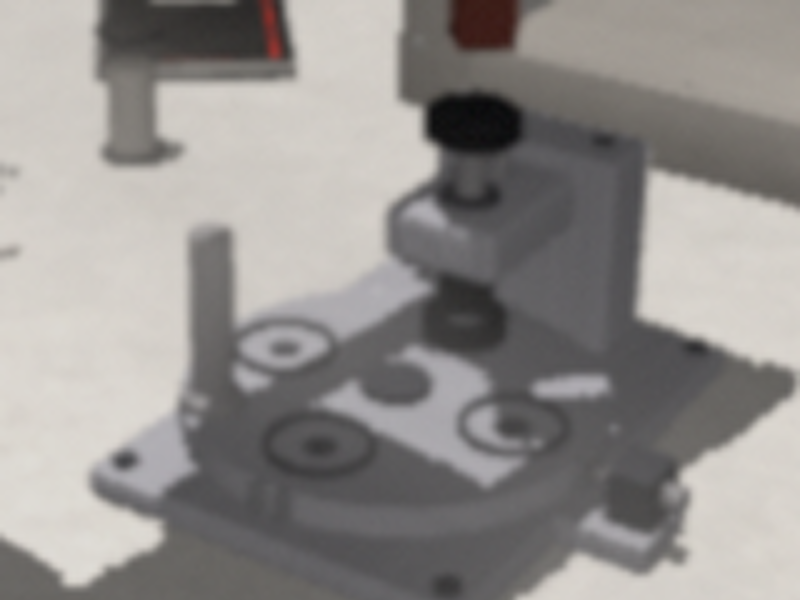

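View pics/w6.png

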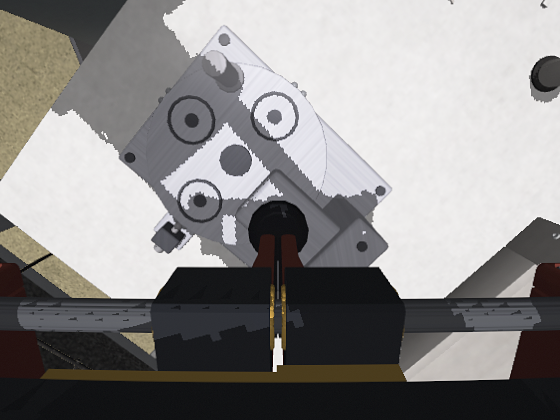

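The fingers are centred over the knob (s6 (475,110), w6 (228,278)). I'll descend to contact.

Emit:
arm_command([
  [[0,0,0],[0,0,0.2],1],
  [[0,0,0],[0,0,0.2],1],
  [[0,0,0],[0,0,0.1],1],
  [[0,0,0],[0,0,0.04],1],
  [[0,0,0],[0,0,0],1],
  [[0,0,0],[0,0,0],1],
  [[0,0,0],[0,0,0],1],
  [[0,0,0],[0,0,0],1],
])

```text
time_s: 21.45
position: [0.5125, 0.2822, 0.1343]
tcp_rot: [-180.0, -0.0, 162.8]
ft_force: [-1.9, -1.3, 3.9]
width: 0.0005
grasp_force: 1.6
```

Emit:
arm_command([
  [[0,0,0],[0,0,0.04],1],
  [[0,0,0],[0,0,0.04],1],
  [[0,0,0],[0,0,0.04],1],
  [[0,0,0],[0,0,0],1],
  [[0,0,0],[0,0,0],1],
  [[0,0,0],[0,0,0],1],
  [[0,0,0],[0,0,0],1],
  [[0,0,0],[0,0,0],1],
])

```text
time_s: 22.25
position: [0.5127, 0.2823, 0.1283]
tcp_rot: [-180.0, -0.0, 162.8]
ft_force: [-3.1, -1.5, 7.6]
width: 0.0008
grasp_force: 3.5
```

Emit:
arm_command([
  [[0,0,0],[0,0,0.04],1],
  [[0,0,0],[0,0,0.04],1],
  [[0,0,0],[0,0,0.04],1],
  [[0,0,0],[0,0,0],1],
  [[0,0,0],[0,0,0],1],
  [[0,0,0],[0,0,0],1],
  [[0,0,0],[0,0,0],1],
  [[0,0,0],[0,0,0],1],
])

```text
time_s: 23.05
position: [0.5127, 0.2823, 0.1229]
tcp_rot: [-180.0, -0.0, 162.8]
ft_force: [-4.6, -2.7, 11.5]
width: 0.0007
grasp_force: 5.7
```

Run:
```python
from h import *
s=ctrl.state(); print(s["position"],s["ft_force"])
im=ctrl.camera("scene"); cv2.imwrite("pics/s7.png",cv2.resize(im[190:320,210:370,::-1],(800,650),interpolation=cv2.INTER_CUBIC)[:600])
```

```text
[0.5126849  0.28227103 0.12286979] [-4.59294364 -2.69943211 11.47660196]
```

View pics/s7.png

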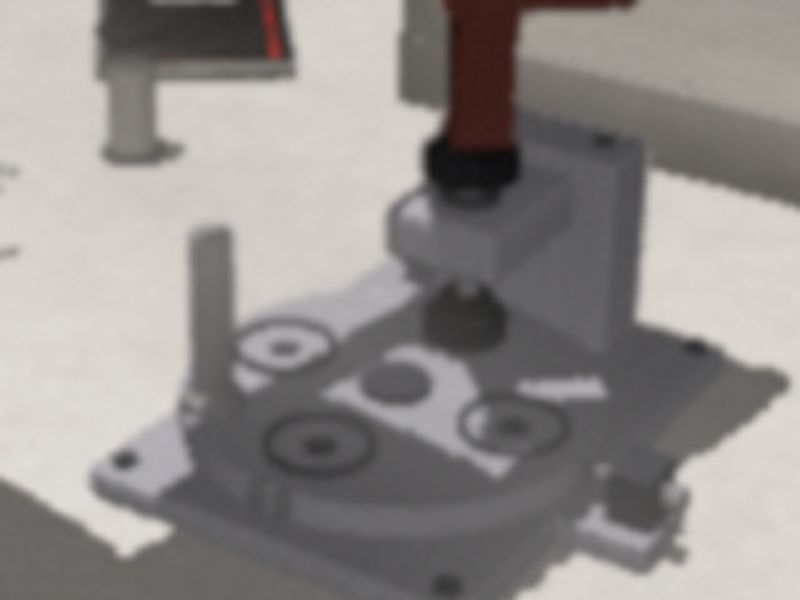

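The fingers hold the knob (475,160) down about 15 mm with 11.5 N, and the foot is on the lens (465,310). It has already been held for 0.5 s, so I'm handing in.

```bash
python3 -c "
from cell import ctrl
print(ctrl.job_done())"
```

```text
the job is handed in; nothing more can be done
None
```

I turned the lens under the press foot into its detent, let go of the post, and handed the job in at about 23 s with the robot holding the knob about 15 mm down at 11.5 N; the hand-in gave no verdict.

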